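# Seat a gearbox shaft in the free V-nest and hold it down

## Task

A blue V-stand has two V-nests side by side, and one is already taken by a dark shaft. Pick up the bright steel shaft from the wooden rest, lay it in the nest that is free, centred lengthwise and snug on both sloping faces of the V, and press it down firmly with the gripper (about 15 N, without ramming it). Finish while still holding it pressed there: do not let go at the end, and leave the dark shaft and everything else on the bench where they are.

Things in the scene. Friction and masses are not known exactly. Their poses are not given: they have to be found in the camera images.
- shaft: bright steel shaft with a copper-coloured band at each end, a plain cylinder 26 mm in diameter and 120 mm long, about 0.2 to 0.4 kg. Origin: middle of its axis; x along its axis (both ends alike). It lies level across the wooden rest, its axis 31 mm above the bench; there is free space on both sides of its middle 80 mm and 14 mm of air under it
- rest: low wooden rest on a black rubber plate 150 x 70 x 4 mm, fixed. Two wooden cross-pieces (18 mm thick, at x = -50 and +50 mm, 56 mm wide in y, tops 18 mm above the bench, with small chocks up to 26 mm) carry the shaft. Origin: underside centre; the shaft lies along its x
- stand: V-stand, fixed: blue base plate 160 (x) x 200 (y) x 12 mm, nests at y = +60 mm (a) and -60 mm (b). Each nest is two steel V-blocks 14 mm thick, at x = -35 and +35 mm, 56 mm open between them down to the plate. 90 deg V, open upwards; blocks 47 mm wide in y, tops 62 mm above the bench (seated shaft's axis height). A 2 mm cork pad lies on the plate in the free nest. Origin: underside centre; z up
- nest_a (a point): middle of the axis of a shaft seated in nest a: 62 mm above the bench; x along the shaft, y across, z up, as the stand
- nest_b (a point): the same for nest b
- face_a_left: the left (local +y) sloping face of nest a, on both of its V-blocks; rises outwards at 45 deg. Origin: same point as nest_a; axes as the stand. Fixed to the stand
- face_a_right: the right (local -y) sloping face of nest a, on both of its V-blocks; rises outwards at 45 deg. Origin: same point as nest_a; axes as the stand. Fixed to the stand
- face_b_left: the left (local +y) sloping face of nest b, on both of its V-blocks; rises outwards at 45 deg. Origin: same point as nest_b; axes as the stand. Fixed to the stand
- face_b_right: the right (local -y) sloping face of nest b, on both of its V-blocks; rises outwards at 45 deg. Origin: same point as nest_b; axes as the stand. Fixed to the stand
- done_shaft: dark steel shaft with black end bands, same size as the bright one, loose; it lies seated in one of the two nests, which one varies. Origin: middle of its axis, x along it. Must stay where it is
- piston: bystander: aluminium engine piston standing upright, 80 mm diameter, 60 mm high. Origin: underside centre
- spray_can: bystander: spray can with a red label, 66 mm diameter, 190 mm high, standing. Origin: underside centre
- jar: bystander: jar with a yellow lid, 64 mm diameter, 80 mm high. Origin: underside centre
- wrench: bystander: spanner lying flat. Origin: underside, x along it
- screwdriver: bystander: screwdriver lying down. Origin: underside, x along it
- bearing: bystander: steel bearing ring lying flat, 62 mm outside diameter, 16 mm high. Origin: underside centre

How it is judged:
On the way:
1. the bright shaft is lifted off its rest in the gripper (height (world z) of shaft above 0.075 m and contact force between the fingers and shaft above 1 N and contact force between shaft and rest below 0.1 N), for 0.2 s.
At the end, for the whole second after the job is handed in: bright shaft in the free nest: middle within 15 mm lengthwise, 3 mm across and in height, axis within 0.05 rad; it presses on each of the V's two faces with over 4 N (weight alone gives under 3 N); fingers press it with over 3 N; it is still; the dark shaft is within 8 mm of its place (((x of shaft in the frame of nest_a between -0.015 and 0.015 m and y of shaft in the frame of nest_a between -0.003 and 0.003 m and z of shaft in the frame of nest_a between -0.003 and 0.003 m and angle between the x axis of shaft and the x axis of stand, either way round below 0.05 rad and contact force between shaft and face_a_left above 4 N and contact force between shaft and face_a_right above 4 N) or (x of shaft in the frame of nest_b between -0.015 and 0.015 m and y of shaft in the frame of nest_b between -0.003 and 0.003 m and z of shaft in the frame of nest_b between -0.003 and 0.003 m and angle between the x axis of shaft and the x axis of stand, either way round below 0.05 rad and contact force between shaft and face_b_left above 4 N and contact force between shaft and face_b_right above 4 N)) and contact force between the fingers and shaft above 3 N and linear speed of shaft below 0.02 m/s and distance of done_shaft from where it was at the start of the episode below 0.008 m); the arm keeps its last pose, push and grip.
It fails at once if the shaft is rammed into the stand with more than 80 N (contact force between shaft and stand above 80 N).
It fails at once if the dark shaft is moved by more than 8 mm (distance of done_shaft from where it was at the start of the episode above 0.008 m).
It fails at once if another thing on the bench is moved by more than 30 mm (distance of any of piston, spray_can, jar, wrench, screwdriver, bearing from where it was at the start of the episode above 0.03 m).
It also fails if it takes over 38 s, if anything falls off the work surface, if the arm or the gripper's body presses on something with over 40 N, if the wrist force passes 120 N, or if a joint passes its speed limit or range.

## Robot

A 7-joint arm with a two-finger parallel gripper is mounted at the origin on the work surface. World frame = base frame: x ahead of the robot, y to its left, z up, the work surface at z = 0. Lengths are in m, angles in rad, forces in N, time in s.
With the tool pointing down it reaches from about 0.4 to 0.875 m from the base axis. Payload 19.3 kg.
Tool frame: the origin (TCP) lies at the very end of the fingers, on their centre line; the grasp point (between the pads) lies bot.grasp_offset behind it (bot.grasp_offset is the distance from the TCP to the grasp point, in m); z points along the fingers, y is the direction in which the jaws open and shut (so a half turn about z gives the same grasp; the last joint's range is limited). The gripper opens to 85 mm and grips with 20 to 120 N. Pads are 22 mm wide; open, the fingers measure 114 mm over their backs; the gripper's body (76 mm by 85 mm) begins 54 mm behind the grasp point. The pads swing forward as they close: fully open they stand 13 mm farther back than shut.
Start: joints at [1.188, 0.521, -0.036, 1.599, 0.021, 1.021, -0.113], TCP at [0.192, -0.595, 0.231] pointing down, gripper open.
Joint ranges: [-2.91, 2.91], [-0.3, 2.13], [-1.5, 1.42], [0.17, 2.43], [-1.26, 4.41], [0.16, 1.93], [-2.52, 2.52]. Speed limits (rad/s): [1.89, 1.89, 2.39, 2.39, 3.01, 3.01, 3.01].

## Interface

Orientations are given as [roll, pitch, yaw] about the fixed x, y, z axes, in that order (R = Rz(yaw) Ry(pitch) Rx(roll)).
In Python, from workcell import bot gives the robot as it stands. The module is installed in compiled form; this text tells all that it offers.
- The arm moves only by the shell command python3 -m handwheel 'ROWS' [OPENING] [FORCE]. ROWS is JSON, a list of rows, each a list of 6 numbers: the shift along the tool's x, y, z as a fraction of full scale, then the turn, a rotation vector about the tool's x, y, z as a fraction of full scale. In form: [[x, y, z, rx, ry, rz], ...]. A call has 1 to 8 rows; each row shifts and turns the commanded pose from where the row before left it, along the tool's axes as they then stand; what a row does not reach is not made up. Full scale, the value 1, is 0.025 m for a shift and 360 degrees for a turn. A row lasts 1/8 s, in which the tool goes at most 62.5 mm and 10.7 degrees, less where a joint would pass 70% of its speed; a pose out of reach is approached as far as the arm can. A call with a number of a shift or a turn outside -1 to 1 is refused whole. A call with a gripper value outside its range is refused whole. OPENING is the closure, from -1 (fully open) to 1 (shut), set as the call begins (- or left out, the last holds). The fingers move at their own pace and stop on an object; FORCE is the grip in N (left out, the last holds). Time passes only in rows, so rows that do not move let the fingers close. It gives the time, the measured TCP pose, the force and the opening at its end, in the units of the state.
- bot.observe(): the state, without advancing time (a new reading comes with each control period).
- bot.grab_frame(name): name is "side" or "top" or "wrist"; returns a dict with "pixels" (384x512x3 uint8, blue, green, red), "vertical_fov" (degrees; the focal length in pixels is half the picture's height over the tangent of half this angle, whatever the lens; pixels are square), "cx", "cy" (the principal point, pixels), "R" (3x3) and "t" (3): a world point X has camera coordinates R X + t. Camera axes: x right, y down, z forward; pixel columns grow to the right and rows downward; lengths in m; the calibration is good to about 2 mm. A picture is of the moment at which its call begins. There is no depth.
- bot.job_done(): hands the job in, once; it reports no verdict.
Trained networks look in a picture, given as the dict that the camera call returned (one of the last four; its "shot" number tells which), for a name from the list of things; names that differ only in an ending like _2 or _b are one class to them, and where a whole thing is asked for, a point or a joint stands for the part that bears it (a point fixed in the world has none). Each returns a list of dicts, best first, with "score" (0 to 1); they miss things now and then, are a little off and sometimes report something else, mostly with a low value. They report only what shows in the picture. A call takes as long as a camera call.
- bot.trace(picture, thing): "region" (384x512 bool, what is visible of it) and "point" ([column, row] in pixels, amid what is visible of it).
The state is a dict: "clock": time; "qpos": joint angles; "qd": joint speeds; "joint_efforts": joint torques, N m; "position": TCP position; "tool_rot": TCP orientation; "force": force on the tool from outside, world axes, zero at the start; "moment": the same for the moment, N m; "grip_width": finger opening in m.
Only numpy, scipy, OpenCV 4.12 (cv2) and the standard library are available. Lean on these libraries where they do the work, as an engineer would, in place of code of your own. Each camera call takes 0.05 s, during which the arm holds its last target.

## Working session

There is one attempt and no reset: what is moved stays moved. The work goes in short steps, Python scripts to look and compute and a shell command to move; the robot and the scene stay as the last step left them, time stands still between calls to the robot, and variables do not carry over. Pictures are saved under pics/ and viewed, and the job is handed in when it is done.

```bash
mkdir -p pics; ls; cat > h.py <<'E'
import numpy as np, cv2
from workcell import bot
def K(f):
    h=f["pixels"].shape[0]; F=h/2/np.tan(np.radians(f["vertical_fov"])/2); return F,f["cx"],f["cy"]
def ray(f,uv,z):
    F,cx,cy=K(f); R=np.array(f["R"]);t=np.array(f["t"])
    d=R.T@np.array([(uv[0]-cx)/F,(uv[1]-cy)/F,1]); o=-R.T@t
    return o+d*(z-o[2])/d[2]
def proj(f,X):
    F,cx,cy=K(f); c=np.array(f["R"])@np.array(X)+np.array(f["t"]); return np.array([cx+F*c[0]/c[2],cy+F*c[1]/c[2]])
E
python3 - <<'E'
from h import *
o=bot.observe(); print(o, bot.grasp_offset)
for n in ["side","top"]:
    f=bot.grab_frame(n); cv2.imwrite(f"pics/{n}0.png",f["pixels"]); print(n,f["vertical_fov"],f["cx"],f["cy"],-np.array(f["R"]).T@np.array(f["t"]),f.keys())
    for th in ["shaft","done_shaft","stand","rest","piston","spray_can","jar"]:
        for r in bot.trace(f,th)[:2]:
            m=r["region"]; (c,s,a)=cv2.minAreaRect(np.argwhere(m)[:,::-1].astype(np.float32)); print(th,round(r["score"],2),r["point"],m.sum(),np.round(c,1),np.round(s,1),round(a,1), np.round(ray(f,r["point"],0.03),3))
E
```

```text
pics
{'clock': 0.0, 'qpos': array([ 1.18780804,  0.52201857, -0.03634067,  1.59999845,  0.02121649,
        1.02109618, -0.11280654]), 'qd': array([-2.80798621e-04, -5.99513495e-04,  2.41875343e-05, -4.98589917e-04,
       -7.12163704e-04, -1.20673036e-03,  4.53712390e-04]), 'joint_efforts': array([-3.73615912e-04, -9.27118492e+01,  1.97969556e+00, -3.69931591e+01,
        1.78156426e-02,  8.20640184e-03,  3.43261991e-05]), 'position': array([ 0.19218561, -0.59436663,  0.23072617]), 'tool_rot': array([-3.14046110e+00,  8.82993759e-05,  3.12791768e-01]), 'force': array([-0.52365771,  0.498769  , -0.0425235 ]), 'moment': array([ 0.00251178, -0.0050959 ,  0.00901554]), 'grip_width': 0.0854234513937858} 0.0187
side 47.25668907478822 259.4618032868113 194.91967388327313 [0.13474147 0.753232   1.10711469] dict_keys(['pixels', 'vertical_fov', 'cx', 'cy', 'R', 't', 'shot'])
shaft 0.61 [262.6, 257.8] 380 [262.6 258.9] [40.7 10.1] 61.2 [0.489 0.183 0.03 ]
shaft 0.5 [215.7, 181.5] 644 [213.5 181.9] [30.3 24.5] 83.7 [0.775 0.015 0.03 ]
done_shaft 0.83 [295.1, 175.8] 274 [294.8 178.9] [37.2  7.9]
[... 711 characters left out ...]
[202.2 233.1] [ 8.5 35. ] 31.8 [0.494 0.196 0.03 ]
done_shaft 0.51 [286.5, 212.5] 252 [286.1 211. ] [34.2  7.3] 87.5 [ 0.547 -0.105  0.03 ]
stand 0.76 [304.4, 217.9] 2298 [302. 214.] [46. 58.] 90.0 [ 0.525 -0.166  0.03 ]
rest 0.8 [206.8, 233.9] 634 [203.6 233.3] [20.5 43.1] 30.6 [0.484 0.174 0.03 ]
piston 0.76 [246.5, 150.1] 493 [247. 150.] [26. 22.] 90.0 [0.78  0.026 0.03 ]
piston 0.65 [202.6, 229.5] 214 [202.6 232.5] [ 6.7 33.6] 31.0 [0.5   0.189 0.03 ]
spray_can 0.66 [122.5, 204.1] 642 [120.6 203.8] [36.3 19.9] 32.0 [0.601 0.468 0.03 ]
jar 0.62 [305.7, 159.3] 313 [304.5 157.5] [21. 17.] 90.0 [ 0.737 -0.184  0.03 ]
jar 0.5 [214.5, 162.5] 201 [217.5 161. ] [16. 17.] 90.0 [0.739 0.142 0.03 ]
```

```bash
python3 - <<'E'
import cv2
a=cv2.imread("pics/top0.png")[130:270,90:350]; cv2.imwrite("pics/topz.png",cv2.resize(a,None,fx=3,fy=3,interpolation=cv2.INTER_CUBIC))
a=cv2.imread("pics/side0.png")[120:330,140:370]; cv2.imwrite("pics/sidez.png",cv2.resize(a,None,fx=2.8,fy=2.8,interpolation=cv2.INTER_CUBIC))
E
```

```text
(no output)
```

View pics/topz.png

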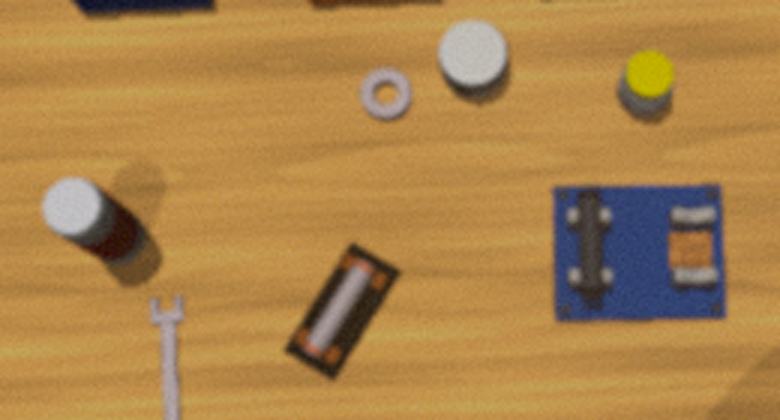

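View pics/sidez.png

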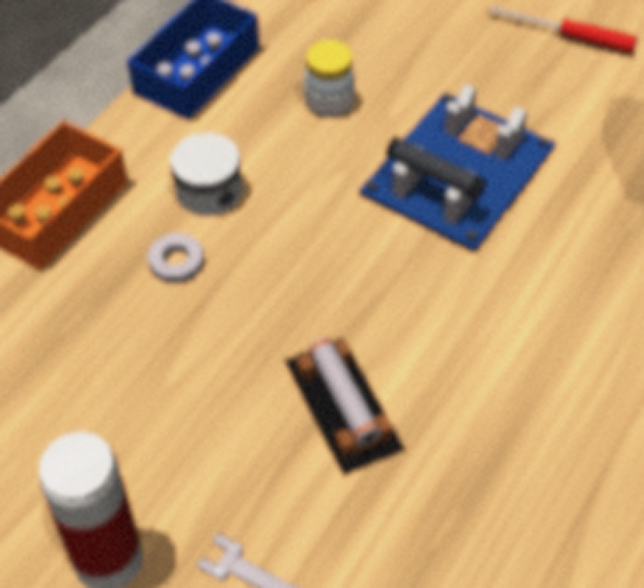

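The top view shows the dark shaft in nest a (left, crop 590,245), nest b free (crop 692,245), and the shaft on its rest at about (338,310). The side view agrees. Next I refine the poses.

```bash
python3 - <<'E'
from h import *
T=bot.grab_frame("top"); S=bot.grab_frame("side")
def tri(p,q):
    A=[];b=[]
    for f,uv in((T,p),(S,q)):
        F,cx,cy=K(f);R=np.array(f["R"]);t=np.array(f["t"])
        for k,(u,c) in enumerate(zip(uv,(cx,cy))):
            A.append(F*R[k]+(c-u)*R[2]); b.append(-(F*t[k]+(c-u)*t[2]))
    return np.linalg.lstsq(np.array(A),np.array(b),rcond=None)[0]
tz=lambda p:np.array(p)/3+[90,130]-0.33
sz=lambda p:np.array(p)/2.8+[140,120]-0.33
for p in [(365,262),(310,355)]: print("shaft end top",ray(T,tz(p),.04).round(4))
for p in [(322,345),(368,435)]: print("shaft end side",ray(S,sz(p),.038).round(4))
for p in [(554,185),(724,185),(726,319),(557,320)]: print("stand corner top",ray(T,tz(p),.012).round(4))
for p in [(446,95),(361,191),(474,249),(554,145)]: print("stand corner side",ray(S,sz(p),.012).round(4))
for f,n in((T,'top'),(S,'side')):
    for th in ["shaft","done_shaft","rest"]:
        r=bot.trace(f,th)[0]; m=r["region"]; c=np.argwhere(m)[:,::-1].mean(0); print(n,th,r["score"],ray(f,c,{'shaft':.035,'done_shaft':.066,'rest':.01}[th]).round(4))
E
```

```text
shaft end top [0.5404 0.1566 0.04  ]
shaft end top [0.436  0.2214 0.04  ]
shaft end side [0.5325 0.1559 0.038 ]
shaft end side [0.4369 0.2214 0.038 ]
stand corner top [ 0.6283 -0.0668  0.012 ]
stand corner top [ 0.6198 -0.268   0.012 ]
stand corner top [ 0.4606 -0.2583  0.012 ]
stand corner top [ 0.4676 -0.0623  0.012 ]
stand corner side [ 0.6128 -0.2607  0.012 ]
stand corner side [ 0.6202 -0.0665  0.012 ]
stand corner side [ 0.466  -0.0598  0.012 ]
stand corner side [ 0.4593 -0.2542  0.012 ]
top shaft 0.7 [0.4883 0.1895 0.035 ]
top done_shaft 0.52 [ 0.5448 -0.1009  0.066 ]
top rest 0.7 [0.4824 0.1892 0.01  ]
side shaft 0.69 [0.4862 0.1876 0.035 ]
side done_shaft 0.59 [ 0.5418 -0.1021  0.066 ]
side rest 0.62 [0.4788 0.1994 0.01  ]
```

```bash
python3 -m handwheel '[[0.975,-0.66,0,0,0,0],[0.975,-0.66,0,0,0,0],[0.975,-0.66,0,0,0,0],[0.975,-0.66,0,0,0,0],[0.975,-0.66,0,0,0,0],[0.975,-0.66,0,0,0,0],[0.975,-0.66,0,0,0,0],[0.975,-0.66,0,0,0,0]]' -1 40; python3 -c "
from h import *
print(bot.observe()['qpos'].round(3))"
```

```text
clock: 2.2
position: [0.3378, -0.4083, 0.2314]
tool_rot: [3.141, -0.0, 0.313]
force: [0.1, -0.1, 0.5]
grip_width: 0.0855
[ 0.842  0.372 -0.096  1.847  0.044  0.925 -0.532]
```

```bash
cat > plan.py <<'E'
import numpy as np,sys
# plan: from (x,y,z,yaw) to target in n rows
def plan(a,b,n):
    a=np.array(a,float);b=np.array(b,float);d=(b-a)/n
    for i in range(n):
        y=a[3]+i*d[3]; c,s=np.cos(y),np.sin(y)
        print([round(v,3) for v in ((c*d[0]+s*d[1])/.025,(s*d[0]-c*d[1])/.025,-d[2]/.025,0,0,-d[3]/(2*np.pi))])
E
python3 -c "
from plan import *
plan([.348,-.396,.231,.313],[.50,-.1,.231,1.75],8);print()
plan([.50,-.1,.231,1.75],[.487,.189,.231,2.6],12)"
```

```text
[np.float64(1.179), np.float64(-1.174), np.float64(-0.0), 0, 0, np.float64(-0.029)]
[np.float64(1.37), np.float64(-0.945), np.float64(-0.0), 0, 0, np.float64(-0.029)]
[np.float64(1.516), np.float64(-0.685), np.float64(-0.0), 0, 0, np.float64(-0.029)]
[np.float64(1.614), np.float64(-0.403), np.float64(-0.0), 0, 0, np.float64(-0.029)]
[np.float64(1.66), np.float64(-0.108), np.float64(-0.0), 0, 0, np.float64(-0.029)]
[np.float64(1.653), np.float64(0.19), np.float64(-0.0), 0, 0, np.float64(-0.029)]
[np.float64(1.592), np.float64(0.483), np.float64(-0.0), 0, 0, np.float64(-0.029)]
[np.float64(1.48), np.float64(0.759), np.float64(-0.0), 0, 0, np.float64(-0.029)]

[np.float64(0.956), np.float64(0.129), np.float64(-0.0), 0, 0, np.float64(-0.011)]
[np.float64(0.944), np.float64(0.196), np.float64(-0.0), 0, 0, np.float64(-0.011)]
[np.float64(0.928), np.float64(0.263), np.float64(-0.0), 0, 0, np.float64(-0.011)]
[np.float64(0.907), np.float64(0.328), np.float64(-0.0), 0, 0, np.float64(-0.011)]
[np.float64(0.881), np.float64(0.391), np.float64(-0.0), 0, 0, np.float64(-0.011)]
[np.float64(0.852), np.float64(0.452), np.float64(-0.0), 0, 0, np.float64(-0.011)]
[np.float64(0.817), np.float64(0.512), np.float64(-0.0), 0, 0, np.float64(-0.011)]
[np.float64(0.779), np.float64(0.568), np.float64(-0.0), 0, 0, np.float64(-0.011)]
[np.float64(0.737), np.float64(0.622), np.float64(-0.0), 0, 0, np.float64(-0.011)]
[np.float64(0.691), np.float64(0.672), np.float64(-0.0), 0, 0, np.float64(-0.011)]
[np.float64(0.642), np.float64(0.72), np.float64(-0.0), 0, 0, np.float64(-0.011)]
[np.float64(0.589), np.float64(0.763), np.float64(-0.0), 0, 0, np.float64(-0.011)]
```

```bash
python3 -m handwheel '[[0.7,-0.7,0,0,0,-0.028],[0.82,-0.57,0,0,0,-0.028],[0.91,-0.41,0,0,0,-0.028],[0.97,-0.24,0,0,0,-0.028],[1,-0.06,0,0,0,-0.028],[1,0.11,0,0,0,-0.028],[0.96,0.3,0,0,0,-0.028],[0.89,0.46,0,0,0,-0.028]]'; python3 -c "
from h import *
o=bot.observe()
print(o['qpos'].round(3))
from plan import *
plan([*o['position'][:2],.231,o['tool_rot'][2]],[.487,.189,.231,2.6],16)"
```

```text
clock: 3.2
position: [0.4315, -0.2318, 0.2314]
tool_rot: [3.141, 0.0, 1.726]
force: [1.0, -0.1, -0.3]
grip_width: 0.0854
[ 0.75   0.337 -0.473  1.929  0.191  0.918  0.339]
[np.float64(1.018), np.float64(0.3), np.float64(-0.0), 0, 0, np.float64(-0.009)]
[np.float64(1.0), np.float64(0.355), np.float64(-0.0), 0, 0, np.float64(-0.009)]
[np.float64(0.979), np.float64(0.409), np.float64(-0.0), 0, 0, np.float64(-0.009)]
[np.float64(0.955), np.float64(0.462), np.float64(-0.0), 0, 0, np.float64(-0.009)]
[np.float64(0.929), np.float64(0.513), np.float64(-0.0), 0, 0, np.float64(-0.009)]
[np.float64(0.899), np.float64(0.563), np.float64(-0.0), 0, 0, np.float64(-0.009)]
[np.float64(0.867), np.float64(0.611), np.float64(-0.0), 0, 0, np.float64(-0.009)]
[np.float64(0.833), np.float64(0.658), np.float64(-0.0), 0, 0, np.float64(-0.009)]
[np.float64(0.795), np.float64(0.702), np.float64(-0.0), 0, 0, np.float64(-0.009)]
[np.float64(0.756), np.float64(0.745), np.float64(-0.0), 0, 0, np.float64(-0.009)]
[np.float64(0.714), np.float64(0.785), np.float64(-0.0), 0, 0, np.float64(-0.009)]
[np.float64(0.67), np.float64(0.823), np.float64(-0.0), 0, 0, np.float64(-0.009)]
[np.float64(0.624), np.float64(0.858), np.float64(-0.0), 0, 0, np.float64(-0.009)]
[np.float64(0.576), np.float64(0.891), np.float64(-0.0), 0, 0, np.float64(-0.009)]
[np.float64(0.527), np.float64(0.921), np.float64(-0.0), 0, 0, np.float64(-0.009)]
[np.float64(0.476), np.float64(0.948), np.float64(-0.0), 0, 0, np.float64(-0.009)]
```

```bash
python3 -m handwheel '[[1,0.3,0,0,0,-0.009],[1,0.355,0,0,0,-0.009],[0.98,0.41,0,0,0,-0.009],[0.955,0.46,0,0,0,-0.009],[0.93,0.51,0,0,0,-0.009],[0.9,0.56,0,0,0,-0.009],[0.87,0.61,0,0,0,-0.009],[0.83,0.66,0,0,0,-0.009]]'; python3 -c "
from h import *
o=bot.observe()
print(o['qpos'].round(3))
from plan import *
plan([*o['position'][:2],.231,o['tool_rot'][2]],[.485,.189,.231,2.6],8)"
```

```text
clock: 4.2
position: [0.4586, -0.0207, 0.2313]
tool_rot: [3.142, 0.0, 2.176]
force: [0.1, -0.2, 0.3]
grip_width: 0.0848
[ 0.459  0.314 -0.662  1.994  0.243  0.911  0.276]
[np.float64(0.787), np.float64(0.705), np.float64(-0.0), 0, 0, np.float64(-0.008)]
[np.float64(0.749), np.float64(0.746), np.float64(-0.0), 0, 0, np.float64(-0.008)]
[np.float64(0.708), np.float64(0.784), np.float64(-0.0), 0, 0, np.float64(-0.008)]
[np.float64(0.666), np.float64(0.821), np.float64(-0.0), 0, 0, np.float64(-0.008)]
[np.float64(0.621), np.float64(0.855), np.float64(-0.0), 0, 0, np.float64(-0.008)]
[np.float64(0.575), np.float64(0.887), np.float64(-0.0), 0, 0, np.float64(-0.008)]
[np.float64(0.527), np.float64(0.916), np.float64(-0.0), 0, 0, np.float64(-0.008)]
[np.float64(0.478), np.float64(0.942), np.float64(-0.0), 0, 0, np.float64(-0.008)]
```

```bash
python3 -m handwheel '[[0.79,0.7,0,0,0,-0.008],[0.75,0.74,0,0,0,-0.008],[0.71,0.78,0,0,0,-0.008],[0.66,0.82,0,0,0,-0.008],[0.62,0.85,0,0,0,-0.008],[0.57,0.88,0,0,0,-0.008],[0.4,0.7,0,0,0,-0.008],[0,0,0,0,0,0]]'; python3 - <<'E'
from h import *
o=bot.observe(); print(o['qpos'].round(3))
f=bot.grab_frame("wrist"); cv2.imwrite("pics/w1.png",f["pixels"]); print(f["vertical_fov"],-np.array(f["R"]).T@np.array(f["t"]))
for r in bot.trace(f,"shaft")[:2]:
    m=r["region"]; (c,s,a)=cv2.minAreaRect(np.argwhere(m)[:,::-1].astype(np.float32)); b=cv2.boxPoints((c,s,a))
    print(r["score"],np.round(c),np.round(s),a,ray(f,c,.035).round(4),[ray(f,q,.035).round(4) for q in b])
E
```

```text
clock: 5.2
position: [0.4823, 0.1557, 0.2312]
tool_rot: [3.141, -0.001, 2.528]
force: [-0.6, 0.4, 0.5]
grip_width: 0.0857
[ 0.158  0.42  -0.766  1.879  0.347  0.98   0.196]
69.8683367063129 [0.42614538 0.19639582 0.37305369]
0.93 [280. 162.] [98. 21.] 90.0 [0.486  0.1878 0.035 ] [array([0.4306, 0.2101, 0.035 ]), array([0.4449, 0.2303, 0.035 ]), array([0.5471, 0.1632, 0.035 ]), array([0.5314, 0.1409, 0.035 ])]
```

View pics/w1.png

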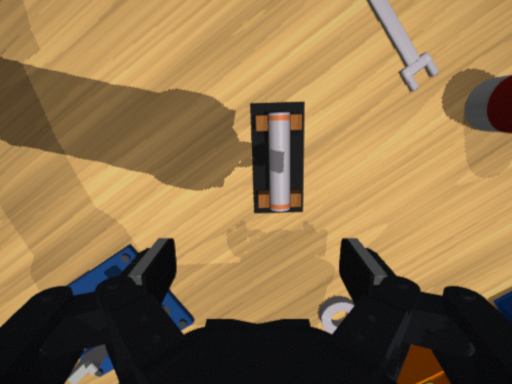

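The wrist view shows the shaft near-vertical at col 280, rows 112–212, on the rest, between but ahead of the fingers. I'll fit its axis.

```bash
python3 - <<'E'
from h import *
from plan import plan
f=bot.grab_frame("wrist")
m=bot.trace(f,"shaft")[0]["region"]
p=np.argwhere(m)[:,::-1].astype(float)
vx,vy,x0,y0=cv2.fitLine(p.astype(np.float32),cv2.DIST_L2,0,.01,.01).ravel()
s=(p-[x0,y0])@[vx,vy]; e=[np.array([x0,y0])+k*np.array([vx,vy]) for k in (s.min(),s.max())]
# end faces: use z=.035
E=[ray(f,q,.035) for q in e]; d=E[1]-E[0]; print(E,np.linalg.norm(d),np.degrees(np.arctan2(d[1],d[0])))
c=(E[0]+E[1])/2; print("mid",c, "centroid",ray(f,p.mean(0),.037))
g=((f["pixels"].astype(int)).sum(2)<90).astype(np.uint8); g[:95]=0;g[220:]=0;g[:,:240]=0;g[:,315:]=0
q=np.argwhere(g)[:,::-1].astype(np.float32);rr=cv2.minAreaRect(q);print(rr);b=[ray(f,u,.004) for u in cv2.boxPoints(rr)];print(np.round(b,4),np.mean(b,0).round(4))
print(np.degrees(np.arctan2((b[1]-b[0])[1],(b[1]-b[0])[0])),np.degrees(np.arctan2((b[2]-b[1])[1],(b[2]-b[1])[0])))
o=bot.observe();print(o['position'],o['tool_rot'])
E
```

```text
[array([0.43579712, 0.22082784, 0.035     ]), array([0.54085717, 0.15188617, 0.035     ])] 0.12566052325571045 -33.27336931133363
mid [0.48832714 0.186357   0.035     ] centroid [0.48363597 0.18924462 0.037     ]
((278.0, 156.0), (106.0, 50.0), 90.0)
[[0.4094 0.1996 0.004 ]
 [0.4463 0.2516 0.004 ]
 [0.5664 0.1744 0.004 ]
 [0.5254 0.1166 0.004 ]] [0.4869 0.1855 0.004 ]
54.66963430111714 -32.74435872537083
[0.4825678  0.15320932 0.2312341 ] [-3.14108702e+00  1.81991539e-04  2.52329981e+00]
```

```bash
python3 -m handwheel '[[0,0,0.5,0,0,-0.0068],[0.15,0.31,0.9,0,0,0],[0.15,0.31,0.9,0,0,0],[0.14,0.31,0.9,0,0,0],[0.14,0.31,0.9,0,0,0],[0,0,0.9,0,0,0],[0,0,0.5,0,0,0],[0,0,0,0,0,0]]'; python3 - <<'E'
from h import *
o=bot.observe(); print(o['qpos'].round(3),o['position'],o['tool_rot'])
f=bot.grab_frame("wrist"); cv2.imwrite("pics/w2.png",f["pixels"])
m=bot.trace(f,"shaft")[0]["region"]
p=np.argwhere(m)[:,::-1].astype(float)
vx,vy,x0,y0=cv2.fitLine(p.astype(np.float32),cv2.DIST_L2,0,.01,.01).ravel()
s=(p-[x0,y0])@[vx,vy]; e=[np.array([x0,y0])+k*np.array([vx,vy]) for k in (s.min(),s.max())]
E=[ray(f,q,.035) for q in e]; d=E[1]-E[0]; print(E,np.linalg.norm(d),np.degrees(np.arctan2(d[1],d[0])),(E[0]+E[1])/2,e)
E
```

```text
clock: 6.4
position: [0.4868, 0.1875, 0.0931]
tool_rot: [-3.14, -0.001, 2.568]
force: [-0.6, -1.1, 1.3]
grip_width: 0.0855
[-0.01   0.635 -0.646  1.958  0.561  0.735  0.006] [0.48678126 0.18750992 0.09306325] [-3.14044347e+00 -1.02271047e-03  2.56770582e+00]
[array([0.54178589, 0.15165506, 0.035     ]), array([0.43656488, 0.22090004, 0.035     ])] 0.12596161477071693 146.65145679244318 [0.48917539 0.18627755 0.035     ] [array([255.88039953, 285.03305592]), array([257.20165293, 129.94208531])]
```

View pics/w2.png

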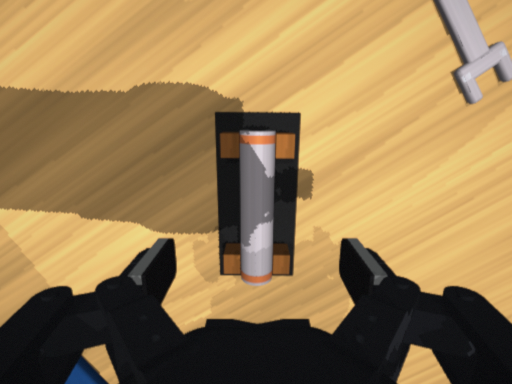

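The shaft is centred between the fingers (col 256, fingers 257) and aligned. Descending.

```bash
python3 -m handwheel '[[0,0,0.6,0,0,0],[0,0,0.8,0,0,0],[0,0,0.8,0,0,0],[0,0,0.6,0,0,0],[0,0,0.3,0,0,0],[0,0,0.12,0,0,0],[0,0,0,0,0,0]]'; python3 -m handwheel '[[0,0,0,0,0,0],[0,0,0,0,0,0],[0,0,0,0,0,0],[0,0,0,0,0,0],[0,0,0,0,0,0],[0,0,0,0,0,0]]' 1 70
```

```text
clock: 7.38
position: [0.4874, 0.188, 0.0135]
tool_rot: [3.141, 0.0, 2.567]
force: [0.9, 0.3, 0.8]
grip_width: 0.0855
clock: 8.12
position: [0.4874, 0.1879, 0.0136]
tool_rot: [3.141, 0.0, 2.567]
force: [-0.1, -1.3, 6.9]
grip_width: 0.024
```

```bash
python3 -m handwheel '[[0,0,-0.4,0,0,0],[0,0,-0.8,0,0,0],[0,0,-0.9,0,0,0],[0,0,-0.9,0,0,0],[0,0,-0.9,0,0,0],[0,0,-0.8,0,0,0],[0,0,-0.6,0,0,0],[0,0,0,0,0,0]]'; python3 - <<'E'
from h import *
o=bot.observe(); print(o['qpos'].round(3),o['position'],o['tool_rot'],o['grip_width'])
for n in("wrist","side"):
    f=bot.grab_frame(n); cv2.imwrite(f"pics/{n}3.png",f["pixels"])
E
python3 - <<'E'
import cv2,numpy as np
w=cv2.imread("pics/wrist3.png")[150:];s=cv2.resize(cv2.imread("pics/side3.png")[200:320,200:340],None,fx=2,fy=2)
s=cv2.copyMakeBorder(s,0,max(0,234-s.shape[0]),0,0,0)[:234]; cv2.imwrite("pics/c3.png",np.hstack([w,s]))
E
```

```text
clock: 9.12
position: [0.4877, 0.1879, 0.147]
tool_rot: [3.14, 0.001, 2.567]
force: [0.1, -0.3, -3.7]
grip_width: 0.0243
[ 0.038  0.558 -0.706  1.922  0.482  0.835  0.071] [0.48773636 0.18793895 0.14704984] [3.14017122e+00 1.26444430e-03 2.56687328e+00] 0.024303397118473576
```

View pics/c3.png

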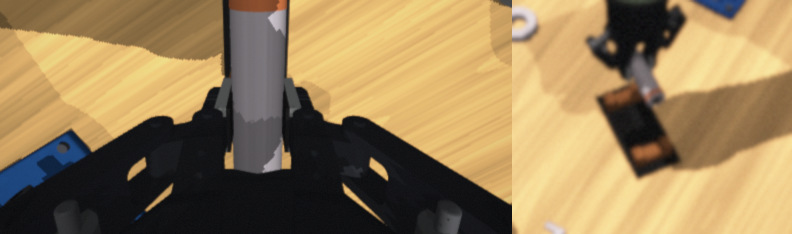

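Shaft is held and lifted clear of the rest. Travelling to a viewpoint near the stand.

```bash
python3 - <<'E'
from plan import plan
plan([.4877,.1879,.147,2.567],[.58,-.15,.21,3.103],14)
E
```

```text
[np.float64(-0.746), np.float64(-0.667), np.float64(-0.18), 0, 0, np.float64(-0.006)]
[np.float64(-0.72), np.float64(-0.695), np.float64(-0.18), 0, 0, np.float64(-0.006)]
[np.float64(-0.693), np.float64(-0.722), np.float64(-0.18), 0, 0, np.float64(-0.006)]
[np.float64(-0.665), np.float64(-0.748), np.float64(-0.18), 0, 0, np.float64(-0.006)]
[np.float64(-0.636), np.float64(-0.773), np.float64(-0.18), 0, 0, np.float64(-0.006)]
[np.float64(-0.606), np.float64(-0.797), np.float64(-0.18), 0, 0, np.float64(-0.006)]
[np.float64(-0.575), np.float64(-0.819), np.float64(-0.18), 0, 0, np.float64(-0.006)]
[np.float64(-0.543), np.float64(-0.841), np.float64(-0.18), 0, 0, np.float64(-0.006)]
[np.float64(-0.51), np.float64(-0.861), np.float64(-0.18), 0, 0, np.float64(-0.006)]
[np.float64(-0.477), np.float64(-0.88), np.float64(-0.18), 0, 0, np.float64(-0.006)]
[np.float64(-0.443), np.float64(-0.897), np.float64(-0.18), 0, 0, np.float64(-0.006)]
[np.float64(-0.408), np.float64(-0.914), np.float64(-0.18), 0, 0, np.float64(-0.006)]
[np.float64(-0.373), np.float64(-0.929), np.float64(-0.18), 0, 0, np.float64(-0.006)]
[np.float64(-0.337), np.float64(-0.942), np.float64(-0.18), 0, 0, np.float64(-0.006)]
```

```bash
python3 -m handwheel '[[-0.5,-0.45,-0.3,0,0,-0.006],[-0.72,-0.695,-0.3,0,0,-0.006],[-0.693,-0.722,-0.3,0,0,-0.006],[-0.665,-0.748,-0.3,0,0,-0.006],[-0.636,-0.773,-0.3,0,0,-0.006],[-0.606,-0.797,-0.3,0,0,-0.006],[-0.575,-0.82,-0.3,0,0,-0.006],[-0.543,-0.84,-0.3,0,0,-0.006]]';  python3 -m handwheel '[[-0.51,-0.86,0,0,0,-0.006],[-0.477,-0.88,0,0,0,-0.006],[-0.443,-0.9,0,0,0,-0.006],[-0.41,-0.914,0,0,0,-0.006],[-0.373,-0.93,0,0,0,-0.006],[-0.337,-0.94,0,0,0,-0.006],[-0.15,-0.5,0,0,0,-0.001],[0,0,0,0,0,0]]'; python3 - <<'E'
from h import *
o=bot.observe(); print(o['qpos'].round(3),o['position'],o['tool_rot'],o['grip_width'],o['force'])
f=bot.grab_frame("wrist"); cv2.imwrite("pics/w4.png",f["pixels"]); np.save("w4.npy",f,allow_pickle=True)
E
```

```text
clock: 10.22
position: [0.5372, 0.0018, 0.2052]
tool_rot: [-3.141, -0.001, 2.87]
force: [-0.7, 0.4, -3.9]
grip_width: 0.0236
clock: 11.22
position: [0.5791, -0.1554, 0.2051]
tool_rot: [3.141, -0.001, 3.1]
force: [-0.0, -0.4, -3.1]
grip_width: 0.0237
[ 0.71   0.628 -0.822  1.666  0.51   1.076  1.263] [ 0.57910528 -0.15537933  0.20511873] [ 3.14107270e+00 -9.84295067e-04  3.09965664e+00] 0.02374481830933446 [-0.0296722  -0.3924407  -3.05178448]
```

View pics/w4.png

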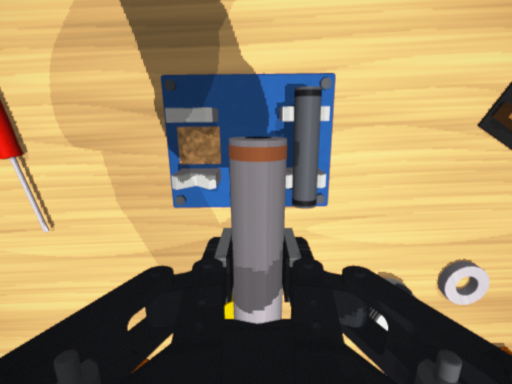

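The plate corners show at (163,75), (335,73), (328,207) and (173,208). Nest b's blocks are at cols 167–218, with cork between them. The held shaft is straight at col 257.

```bash
python3 - <<'E'
from h import *
f=np.load("w4.npy",allow_pickle=True).item()
im=f["pixels"]; print(-np.array(f["R"]).T@np.array(f["t"]))
hsv=cv2.cvtColor(im,cv2.COLOR_BGR2HSV)
b=((hsv[...,0]>100)&(hsv[...,0]<130)&(hsv[...,1]>120)).astype(np.uint8); b[:60]=0;b[225:]=0;b[:,:150]=0;b[:,345:]=0
h=cv2.convexHull(np.argwhere(b)[:,::-1].astype(np.int32)); e=cv2.approxPolyDP(h,6,True)[:,0]; print(e)
P=[ray(f,q,.012) for q in e.astype(float)]; print(np.round(P,4),np.mean(P,0).round(4))
for n,q in {"farL":(166,115),"farR":(218,115),"nearL":(173,181),"nearR":(218,181)}.items(): print(n,ray(f,q,.062).round(4))
for q in [(257.5,137),(257.5,146)]: print("held end",ray(f,q,.2238+.013).round(4))
for n in ["stand","done_shaft"]:
    pass
o=bot.observe()
c=cv2.resize(im[60:225,150:350],None,fx=4,fy=3.6,interpolation=cv2.INTER_CUBIC);cv2.imwrite("pics/w4z.png",c)
E
```

```text
[ 0.51052945 -0.15140954  0.34698892]
[[334  75]
 [326 204]
 [174 205]
 [162  76]]
[[ 0.4686 -0.0631  0.012 ]
 [ 0.6213 -0.0681  0.012 ]
 [ 0.6146 -0.2624  0.012 ]
 [ 0.4617 -0.2571  0.012 ]] [ 0.5416 -0.1627  0.012 ]
farL [ 0.505  -0.2422  0.062 ]
farR [ 0.5071 -0.1905  0.062 ]
nearL [ 0.5724 -0.2436  0.062 ]
nearR [ 0.5743 -0.1959  0.062 ]
held end [ 0.5181 -0.1517  0.2368]
held end [ 0.5216 -0.1518  0.2368]
```

View pics/w4z.png

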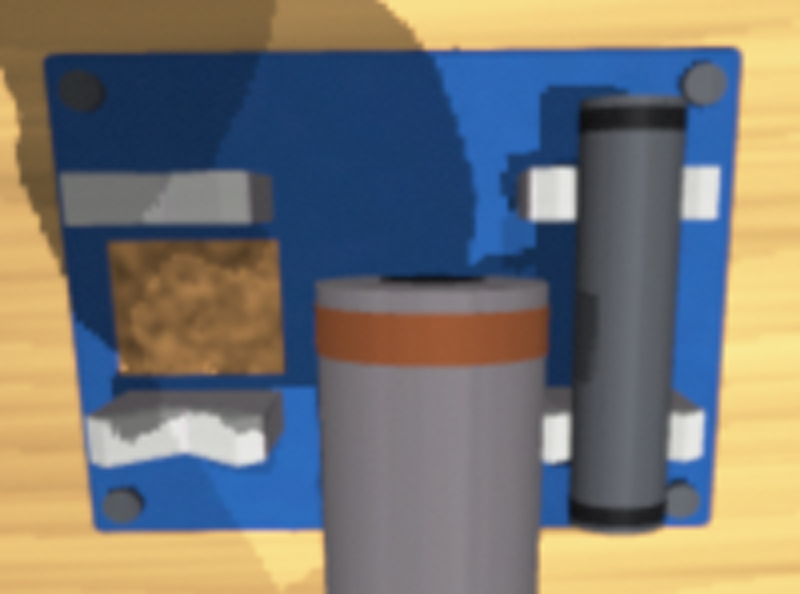

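```bash
python3 -m handwheel '[[0.373,-0.675,0.2,0,0,-0.001],[0.373,-0.675,0.4,0,0,0],[0.373,-0.675,0.5,0,0,0],[0.373,-0.675,0.6,0,0,0],[0,0,0.9,0,0,0],[0,0,0.8,0,0,0],[0,0,0.4,0,0,0],[0,0,0,0,0,0]]'; python3 - <<'E'
from h import *
o=bot.observe(); print(o['qpos'].round(3),o['position'],o['tool_rot'],o['grip_width'],o['force'])
ims=[]
for n,(r0,r1,c0,c1) in {"side":(120,230,230,350),"top":(150,260,250,370)}.items():
    f=bot.grab_frame(n); ims.append(cv2.resize(f["pixels"][r0:r1,c0:c1],(396,363),interpolation=cv2.INTER_CUBIC))
cv2.imwrite("pics/c5.png",np.hstack(ims))
f=bot.grab_frame("wrist"); cv2.imwrite("pics/w5.png",f["pixels"]); np.save("w5.npy",f,allow_pickle=True)
E
```

```text
clock: 12.28
position: [0.5396, -0.2209, 0.1102]
tool_rot: [3.141, -0.001, 3.108]
force: [0.2, 0.0, -1.9]
grip_width: 0.0239
[ 0.799  0.718 -0.754  1.785  0.616  0.892  1.302] [ 0.53956277 -0.22094172  0.11018636] [ 3.14093978e+00 -7.90349898e-04  3.10810348e+00] 0.02391029044578837 [ 0.19258512  0.04169184 -1.94991126]
```

View pics/c5.png

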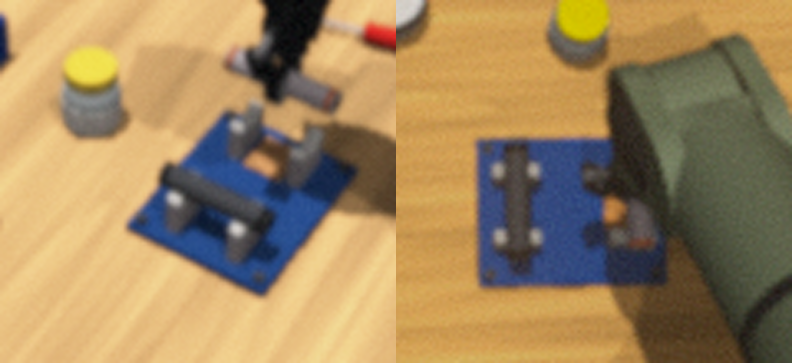

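View pics/w5.png

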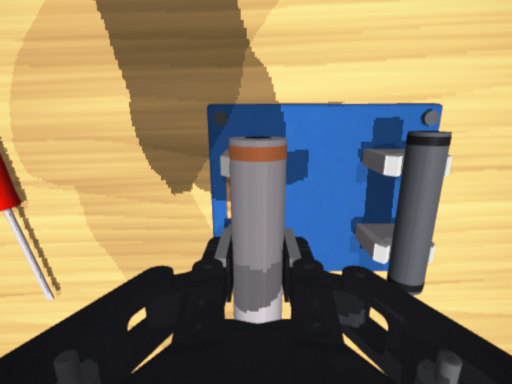

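The held shaft hangs above nest b, parallel to the dark one. Plate far corners are at about (208,105) and (442,104). Cross-checking the lateral position.

```bash
python3 - <<'E'
from h import *
f=np.load("w5.npy",allow_pickle=True).item()
hsv=cv2.cvtColor(f["pixels"],cv2.COLOR_BGR2HSV)
b=((hsv[...,0]>100)&(hsv[...,0]<130)&(hsv[...,1]>120)); 
for r in (112,125,200): print(r,np.where(b[r])[0][[0,-1]])
c=np.where(b[:150,330])[0]; print(c[0])
A=ray(f,(np.where(b[112])[0][0],112),.012);B=ray(f,(np.where(b[112])[0][-1],112),.012);print(A,B,np.linalg.norm(A-B))
m=(A+B)/2; C=ray(f,(325,c[0]),.012)
# far edge mid
a=np.radians(-2); ex=np.array([np.cos(a),np.sin(a)]);ey=np.array([-ex[1],ex[0]])
mid=(ey@m[:2]); xe=ex@C[:2]
cen=ex*(xe+.08)+ey*mid; print("centre",cen,"nest_b",cen-.06*ey)
E
```

```text
112 [208 440]
125 [209 438]
200 [212 398]
104
[ 0.46630112 -0.25907711  0.012     ] [ 0.47273585 -0.06429947  0.012     ] 0.19488390773568479
centre [ 0.5430808  -0.16425714] nest_b [ 0.54098683 -0.22422059]
```

```bash
python3 -m handwheel '[[0.02,-0.04,0.5,0,0,0],[0,0,0.6,0,0,0],[0,0,0.6,0,0,0],[0,0,0.4,0,0,0],[0,0,0.2,0,0,0],[0,0,0,0,0,0],[0,0,0,0,0,0]]';  python3 -m handwheel '[[0,0,0.06,0,0,0],[0,0,0.06,0,0,0],[0,0,0,0,0,0],[0,0,0,0,0,0]]'
```

```text
clock: 13.3
position: [0.5394, -0.2223, 0.0537]
tool_rot: [-3.141, 0.001, 3.107]
force: [0.0, -0.3, -3.0]
grip_width: 0.024
clock: 13.8
position: [0.5392, -0.2222, 0.0503]
tool_rot: [3.142, 0.0, 3.108]
force: [-0.8, 0.1, -3.3]
grip_width: 0.0236
```

```bash
for i in 1; do python3 -m handwheel '[[0,0,0.06,0,0,0],[0,0,0.04,0,0,0],[0,0,0,0,0,0],[0,0,0,0,0,0]]'; done; python3 -m handwheel '[[0,0,0.04,0,0,0],[0,0,0.04,0,0,0],[0,0,0,0,0,0],[0,0,0,0,0,0]]'
```

```text
clock: 14.3
position: [0.5392, -0.2222, 0.0478]
tool_rot: [3.142, 0.0, 3.108]
force: [0.7, 0.3, -2.6]
grip_width: 0.0239
clock: 14.8
position: [0.5393, -0.2228, 0.046]
tool_rot: [-3.141, 0.0, 3.107]
force: [-0.1, -4.9, 4.6]
grip_width: 0.0237
```

Contact is on the +y face only (Fy −4.9), so I'll shift about 1 mm to −y.

```bash
python3 -m handwheel '[[0,-0.04,0,0,0,0],[0,0,0,0,0,0],[0,0,0,0,0,0]]'; python3 -m handwheel '[[0,-0.01,0.03,0,0,0],[0,0,0,0,0,0],[0,0,0,0,0,0]]'
```

```text
clock: 15.18
position: [0.5392, -0.2232, 0.0458]
tool_rot: [3.141, 0.0, 3.108]
force: [0.9, -2.3, -0.0]
grip_width: 0.0241
clock: 15.55
position: [0.5392, -0.2237, 0.0452]
tool_rot: [-3.141, 0.0, 3.107]
force: [0.8, -3.5, 4.1]
grip_width: 0.0243
```

```bash
python3 -m handwheel '[[0,-0.04,0,0,0,0],[0,0,0,0,0,0],[0,0,0,0,0,0]]'; python3 -m handwheel '[[0,-0.01,0.03,0,0,0],[0,0,0,0,0,0],[0,0,0,0,0,0]]'
```

```text
clock: 15.92
position: [0.5389, -0.2242, 0.0448]
tool_rot: [3.141, -0.0, 3.108]
force: [0.3, 1.2, -1.6]
grip_width: 0.0243
clock: 16.3
position: [0.539, -0.2243, 0.0446]
tool_rot: [3.141, -0.0, 3.108]
force: [-3.4, 2.0, 9.2]
grip_width: 0.024
```

```bash
python3 -m handwheel '[[0,0.006,0.018,0,0,0],[0,0,0,0,0,0],[0,0,0,0,0,0],[0,0,0,0,0,0]]'; python3 - <<'E'
from h import *
o=bot.observe(); print(o['position'],o['tool_rot'],o['grip_width'],o['force'],o['moment'])
ims=[]
f=bot.grab_frame("side"); cv2.imwrite("pics/c6.png",cv2.resize(f["pixels"][120:230,230:350],None,fx=5,fy=5,interpolation=cv2.INTER_CUBIC))
f=bot.grab_frame("wrist"); cv2.imwrite("pics/w6.png",f["pixels"]); np.save("w6.npy",f,allow_pickle=True)
print(bot.observe()['force'])
E
```

```text
clock: 16.8
position: [0.539, -0.2243, 0.0445]
tool_rot: [-3.141, -0.0, 3.108]
force: [-7.2, 1.7, 16.2]
grip_width: 0.0243
[ 0.53900483 -0.22430841  0.04452333] [-3.14137063e+00 -1.77184868e-04  3.10783006e+00] 0.02429197866282057 [-7.1535266   1.68763219 16.24261652] [0.50004749 1.32497834 0.12029932]
[-7.08127209  2.13353063 16.67036269]
```

View pics/c6.png

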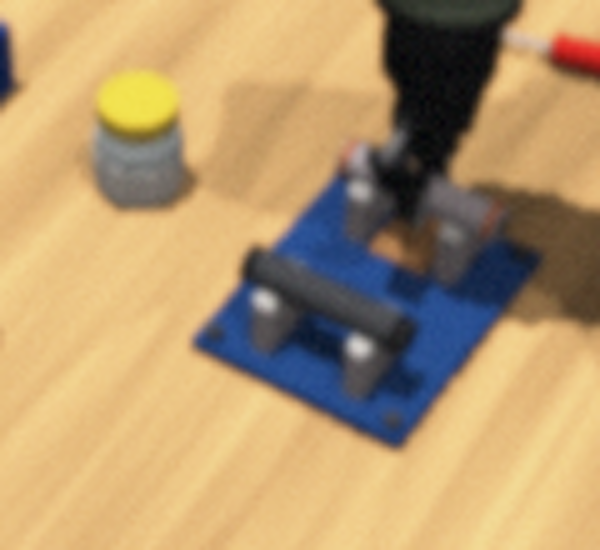

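View pics/w6.png

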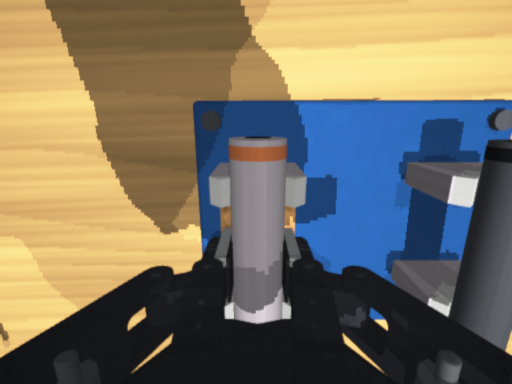

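```bash
python3 -m handwheel '[[0.014,0,0,0,0,0],[0,0,0,0,0,0],[0,0,0,0,0,0]]'; python3 - <<'E'
from h import *
o=bot.observe(); print(o['position'],o['force'],o['moment'],abs(o['qd']).max())
f=np.load("w6.npy",allow_pickle=True).item()
# lengthwise: shaft far end vs far block far-edge and plate edge
print("shaft end",ray(f,(257.5,146),.075).round(4),"end rim",ray(f,(257.5,137),.075).round(4)); print("far block far/near edge",ray(f,(218,167),.062).round(4),ray(f,(218,184),.062).round(4)); print("plate edge",ray(f,(330,100),.012).round(4))
E
```

```text
clock: 17.27
position: [0.539, -0.2243, 0.0446]
tool_rot: [-3.141, 0.001, 3.108]
force: [-2.7, 2.5, 14.1]
grip_width: 0.0244
[ 0.53901148 -0.22427713  0.04456136] [-2.72867122  2.49857539 14.08461514] [0.39842221 0.79189769 0.19492267] 0.0007312190003579271
shaft end [ 0.4816 -0.2212  0.075 ] end rim [ 0.4781 -0.2211  0.075 ]
far block far/near edge [ 0.4918 -0.2396  0.062 ] [ 0.4998 -0.2402  0.062 ]
plate edge [ 0.4621 -0.1769  0.012 ]
```

```bash
python3 -c "
from h import *
print(bot.job_done()); o=bot.observe(); print(o['clock'],o['position'],o['force'],o['grip_width'])"
```

```text
the job is handed in; nothing more can be done
None
the job is handed in; nothing more can be done
```

I picked the bright shaft off the rest and laid it in the free nest b. I pressed it down with the gripper and handed the job in at about 17.3 s while still holding it. `job_done()` reports no verdict, so the checks below are my own.

**Last checks**
- **Height:** the TCP sat at z = 0.0446 m, exactly where a seated shaft should put it.
- **Press:** the tool read 14.1 N downward, about 17 N including the shaft's weight. Sideways force was small (2.5 N across, −2.7 N lengthwise). I estimate roughly 10 N or more on each V face; that is a calculation, since face forces can't be measured directly.
- **Stillness:** joint speeds were about zero and the grip held steady at 24 mm.
- **Centring across:** the wrist picture showed the shaft centred between the V-block edges, about col 257.5 against 258. The first touch was on the +y face only, so I moved the tool about 2 mm towards −y until both faces carried load.
- **Dark shaft:** it looked undisturbed in the side picture.

**Disagreements**
- **Nest position across:** the picture estimates differed by about 4 mm (y from −0.220 to −0.224 m). The contact forces settled it at −0.224 m.
- **Lengthwise centring:** this is less certain. The plate edge puts the shaft 0 to 2 mm off, and the V-block edges up to about 6 mm off. Both are within the 15 mm limit.

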